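# Put the lift-pad adapter away and pin the lid of its box back on

## Task

Put the steel lift-pad adapter away: stand it upright with its domed foot down in the dished holder inside the open steel box, then set the loose lid squarely on the box with its hinge knuckle between the two on the box. Then slide the loose hinge pin through all three knuckles, from either end, until its block head is fully home against the end knuckle. Set the adapter and the lid down rather than dropping them, and leave the other things on the bench where they are.

Things in the scene. Friction and masses are not known exactly. Their poses are not given: they have to be found in the camera images.
- box: Grey open steel box fixed to the bench, 104 (x) by 120 (y) by 70 mm high, walls and floor 4 mm. Origin: centre of its underside; z up, +x to its hinge side. Outside the +x wall, at the rim, are two steel hinge knuckles: tubes along y, 24 mm outside, 16 mm bore, from y = -60 to -26 and 26 to 60, axis at x = 67, z = 70. The lid's knuckle goes in the 52 mm gap.
- box_dish (a point): Where the adapter's foot belongs: centre of the bottom of the dished holder in the box, 8 mm above the box's underside. The dish is a cone, 40 mm wide inside at its bottom and 64 mm at its mouth, 14 mm deep. Axes as the box's.
- box_hinge (a point): Middle of the hinge axis of the box: 67 mm along +x from the box's centre, 70 mm above the bench, midway between the two knuckles. Axes as the box's; the hinge axis is y.
- adapter_mid (a point): Centre of the steel lift-pad adapter, half-way up (28 mm above its foot). The adapter is 56 mm tall: domed foot 52 mm across and 18 mm high with a small flat underneath, then a round stem 26 mm in diameter (rubber tip at the top), to be gripped 35 mm or more above the foot. Starts upright on the bench; z up along the stem. About 0.28 kg.
- adapter_foot (a point): Centre of the underside of the adapter's foot, 28 mm below adapter_mid.
- lid_grip (a point): Where to grip the bar handle of the loose lid: over the lid's centre, 40 mm above its lowest edge. Bar: 14 mm thick (lid x), 50 mm long (lid y), from 17 to 52 mm above the lowest edge. z up, +x to the lid's knuckle. Seated, this point is over the box's centre, 98 mm above the bench, axes along the box's. Starts right way up on the bench. About 0.3 kg.
- lid_base (a point): Centre of the lid at the level of its lowest edge. The lid is a grey plate 104 (x) by 120 (y) by 5 mm, its underside 12 mm above this point; below it a tapered lip 12 mm deep enters the box and centres the lid, with 1.5 mm play all round when seated (this point is then 58 mm above the bench).
- lid_knuckle (a point): Middle of the lid's single hinge knuckle (tube along lid y, 40 long, 24 outside, 16 bore): 67 mm along lid +x from lid_grip, 28 mm below it. Seated, it coincides with box_hinge, with 6 mm free at each end between the box's knuckles.
- pin_grip (a point): Centre of the loose hinge pin's block head: 45 (pin x) by 16 (pin y, the width to grip) by 30 mm high. The pin stands on its head on the bench, this point 15 mm up, shaft level. +x points along the shaft, 10 mm in diameter, from 22.5 to 152.5 mm from here, the last 10 mm tapering to 4 mm. About 0.19 kg, centre of mass in the head.
- pin_mid (a point): Point in the pin's shaft, on its axis 82.5 mm along +x from pin_grip (60 mm from the head's face). With the pin home it lies at box_hinge, pin x along the hinge axis either way round.
- oil_bottle: Bystander: black oil bottle, 72 mm across, 190 mm tall; origin at its underside.
- spray_can: Bystander: spray can, 60 mm across, 170 mm tall; origin at its underside.
- bulb_carton: Bystander: cardboard carton, 60 by 90 by 70 mm; origin at its underside.
- wrench: Bystander: wrench, 200 mm long, lying flat; origin at its underside.

How it is judged (in metres and radians):
On the way, in this order (a step that is already met when the one before it is completed fails the run):
1. the adapter stands upright in the dish, released (distance between adapter_foot and box_dish below 0.007 m and angle between adapter_foot's own z axis and vertical below 0.12 rad and contact force between the fingers and adapter below 0.1 N), for 0.2 s.
2. the lid is seated on the box with its knuckle in line with the box's, released (distance between adapter_foot and box_dish below 0.007 m and angle between adapter_foot's own z axis and vertical below 0.12 rad and distance between lid_knuckle and box_hinge below 0.006 m and angle between lid_grip's own z axis and vertical below 0.06 rad and angle between the y axis of lid_grip and the y axis of box, either way round below 0.06 rad and contact force between the fingers and lid below 0.1 N), for 0.2 s.
3. the pin's nose has entered the hinge and the shaft lies along it, lid still seated (distance between lid_knuckle and box_hinge below 0.006 m and angle between lid_grip's own z axis and vertical below 0.06 rad and angle between the y axis of lid_grip and the y axis of box, either way round below 0.06 rad and distance between pin_mid and box_hinge below 0.085 m and angle between the x axis of pin_mid and the y axis of box, either way round below 0.15 rad and x of pin_mid in the frame of box between 0.061 and 0.073 m and z of pin_mid in the frame of box between 0.061 and 0.079 m), for 0.1 s.
At the end, for the whole second after the job is handed in: Adapter foot within 7 mm of its place in the dish, tilt under 0.12 rad; lid knuckle within 6 mm of the hinge middle, lid level and square within 0.06 rad; pin through all knuckles, head within 6 mm of the end knuckle, in line within 0.12 rad; all released and at rest (all of step 2 and distance between pin_mid and box_hinge below 0.01 m and angle between the x axis of pin_mid and the y axis of box, either way round below 0.12 rad and y of pin_mid in the frame of box between -0.006 and 0.006 m and contact force between the fingers and adapter below 0.1 N and linear speed of each of adapter, lid, pin below 0.02 m/s and contact force between the fingers and pin below 0.1 N); the robot touches nothing.
It fails at once if a bystander is moved more than 30 mm (distance of any of oil_bottle, spray_can, bulb_carton, wrench from where it was at the start of the episode above 0.03 m).
It fails at once if the adapter is dropped (moves faster than 0.6 m/s while not held) (linear speed of adapter above 0.6 m/s and contact force between the fingers and adapter below 0.1 N).
It fails at once if the lid is dropped (moves faster than 0.6 m/s while not held) (linear speed of lid above 0.6 m/s and contact force between the fingers and lid below 0.1 N).
It also fails if it takes over 69 s, if anything falls off the work surface, if the arm or the gripper's body presses on something with over 40 N, if the wrist force passes 120 N, or if a joint passes its speed limit or range.

## Robot

A 7-joint arm with a two-finger parallel gripper is mounted at the origin on the work surface. World frame = base frame: x ahead of the robot, y to its left, z up, the work surface at z = 0. Lengths are in mm, angles in rad, forces in N, time in s.
With the tool pointing down it reaches from about 425 to 875 mm from the base axis. Payload 4.7 kg.
Tool frame: the origin (TCP) lies between the finger pads; the fingertips stand 19 mm ahead of it and the grasp point (between the pads) is the TCP; z points along the fingers, y is the line along which they close (so a half turn about z gives the same grasp; the last joint's range is limited). The gripper opens to 85 mm and grips with 20 to 120 N. Pads are 22 mm wide; open, the fingers measure 114 mm over their backs; the gripper's body (76 mm by 85 mm) begins 54 mm behind the grasp point. The pads swing forward as they close: fully open they stand 13 mm farther back than shut.
Start: joints at [0.014, 0.321, -0.07, 1.45, 0.023, 1.371, -0.057], TCP at [650.018, -0.024, 250.349] pointing down, gripper open.
Joint ranges: [-2.86, 2.86], [-0.3, 2.09], [-1.38, 1.24], [0.06, 2.45], [-1.56, 4.7], [0.09, 2.05], [-2.69, 2.69]. Speed limits (rad/s): [2.57, 2.57, 3.14, 3.14, 3.14, 3.14, 3.14].

## Interface

Orientations are given as a unit quaternion [x, y, z, w].
In Python, from plant import status, vision, order gives the robot as it stands.
- The arm moves only by the tool step_arm, never from a script. Its argument "targets" is a list of rows, each an object with "hand": the closure, from 0 (fully open) to 1 (shut); "translation": the shift along the tool's x, y, z in m, a list of three; "twist": the turn, a rotation vector about the tool's x, y, z in degrees, a list of three. A call has 1 to 20 rows; each row shifts and turns the commanded pose from where the row before left it, along the tool's axes as they then stand; what a row does not reach is not made up. A row lasts 1/10 s, in which the tool goes at most 50 mm and 8.59 degrees, less where a joint would pass 70% of its speed; a pose out of reach is approached as far as the arm can. A call is refused whole if a number of a shift passes 0.05 or a number of a turn 8.59, either way. A call with a gripper value outside its range is refused whole. The fingers move at their own pace and stop on an object; "squeeze" is the grip in N (left out, the last holds). Time passes only in rows, so rows that do not move let the fingers close. It gives the time, the measured TCP pose, the force, the opening and the grip force at its end, in the units of the state.
- status.read_state(): the state, without advancing time (a new reading comes with each control period).
- vision.grab_frame(name): name is "scene" or "side" or "wrist"; returns (picture, depth): 420x560x3 uint8, blue, green, red; 420x560 float32, mm along the optical axis (not along the pixel's ray), 0 where there is no reading.
- vision.camera_model(name): a dict with "vertical_fov" (degrees; the focal length in pixels is half the picture's height over the tangent of half this angle, whatever the lens; pixels are square), "cx", "cy" (the principal point, pixels), "position" and "orientation" of the camera in the world; the wrist camera has in their place "hand_eye" (4x4, takes a point from camera to tool coordinates, whose origin is the TCP and whose axes are the flange's). Camera axes: x right, y down, z forward; pixel columns grow to the right and rows downward; lengths in mm; the calibration is good to about 2 mm. A picture is of the moment at which its call begins: read the wrist's pose just before it. camera_model takes no time and is no camera call.
- order.close_job(): hands the job in; it is judged then, once.
The state is a dict: "clock": time; "qpos": joint angles; "joint_vel": joint speeds; "tau": joint torques, N m; "tool_pos": TCP position; "ee_rot": TCP orientation; "ft_force": force on the tool from outside, world axes, zero at the start; "wrist_torque": the same for the moment, N m; "width": opening from 0.0 (shut) to 1.0 (fully open); "grasp_force": force on a finger pad.
Only numpy, scipy, OpenCV 4.12 (cv2) and the standard library are available. Lean on these libraries where they do the work, as an engineer would, in place of code of your own. Each camera call takes 0.05 s, during which the arm holds its last target. There are 200 camera calls.

## Working session

There is one attempt and no reset: what is moved stays moved. The work goes in short steps, Python scripts to look and compute and a tool call to move; the robot and the scene stay as the last step left them, time stands still between calls to the robot, and variables do not carry over. Pictures are saved under pics/ and viewed, at most 10 in all, crops included, and the job is handed in when it is done.

Besides the shell and the picture viewer there is one more tool, called by a JSON object that holds its "method" and its "body". step_arm: Moves the arm, as the interface text tells. Its arguments: {"type":"object","properties":{"targets":{"type":"array"},"squeeze":{"type":"number"}},"required":["targets"]}

```bash
ls; mkdir -p pics
cat > h.py <<'E'
import numpy as np, cv2
from scipy.spatial.transform import Rotation as R
from plant import status, vision, order
def cam(n, st=None):
    m=vision.camera_model(n); f=210/np.tan(np.radians(m['vertical_fov'])/2)
    if 'hand_eye' in m:
        st=st or status.read_state(); T=np.eye(4); T[:3,:3]=R.from_quat(st['ee_rot']).as_matrix(); T[:3,3]=st['tool_pos']
        T=T@np.array(m['hand_eye'])
    else:
        T=np.eye(4); T[:3,:3]=R.from_quat(m['orientation']).as_matrix(); T[:3,3]=m['position']
    return f,m['cx'],m['cy'],T
def grab(n):
    c=cam(n); p,d=vision.grab_frame(n); return p,d,c
def cloud(d,c):
    f,cx,cy,T=c; v,u=np.mgrid[0:d.shape[0],0:d.shape[1]]
    P=np.stack([(u-cx)/f*d,(v-cy)/f*d,d],-1)
    W=P@T[:3,:3].T+T[:3,3]; W[d<=0]=np.nan; return W
def plane(px,z,c):
    f,cx,cy,T=c; px=np.atleast_2d(px).astype(float)
    r=np.c_[(px[:,0]-cx)/f,(px[:,1]-cy)/f,np.ones(len(px))]@T[:3,:3].T
    return T[:3,3]+r*((z-T[2,3])/r[:,2])[:,None]
E
python3 - <<'E'
from h import *
for n in ['scene','side','wrist']:
    print(n,vision.camera_model(n))
s,ds,_=grab('scene'); w,dw,_=grab('side')
np.savez('f0.npz',s=s,ds=ds,w=w,dw=dw)
cv2.imwrite('pics/a.png',s); cv2.imwrite('pics/b.png',w)
print(status.read_state())
E
```

```text
pics
scene {'vertical_fov': 53.12556340466471, 'cx': 282.1164540891888, 'cy': 206.94579966509625, 'position': array([1660.16557082, -105.09238067, 1031.7051915 ]), 'orientation': array([ 0.66557448,  0.61559445, -0.28200353, -0.31389185])}
side {'vertical_fov': 47.34444389731709, 'cx': 282.28177420813444, 'cy': 209.04094763309558, 'position': array([   24.96625344, -1118.38879616,   788.2343002 ]), 'orientation': array([ 0.84393995, -0.19569128,  0.10284717, -0.48876655])}
wrist {'vertical_fov': 65.07150030455519, 'cx': 280.2540253534591, 'cy': 211.6243099331555, 'hand_eye': array([[ 1.22345531e-03, -9.56095404e-01, -2.93053036e-01,
         7.52514405e+01],
       [ 9.99998753e-01,  1.46231135e-03, -5.95985537e-04,
        -6.07303934e-01],
       [ 9.98353812e-04, -2.93051941e-01,  9.56096001e-01,
        -1.23344517e+02],
       [ 0.00000000e+00,  0.00000000e+00,  0.00000000e+00,
         1.00000000e+00]])}
{'clock': 0.1, 'qpos': array([ 0.01407123,  0.32176623, -0.07008366,  1.45154066,  0.02259884,
        1.37078635, -0.05690416]), 'joint_vel': array([-4.74533426e-04, -5.61427065e-04, -1.11296555e-03, -3.51101610e-03,
       -5.03472726e-05, -2.48099414e-04,  1.89052769e-03]), 'tau': array([ 4.50556013e-05, -4.94872105e+01, -3.84160029e-01, -3.15213168e+01,
        1.28981241e-02,  7.44150602e-03,  1.28749331e-06]), 'tool_pos': array([ 6.49561477e+02, -2.71669141e-02,  2.49327751e+02]), 'ee_rot': array([ 7.07088511e-01,  7.07124532e-01, -6.37199468e-04, -5.72904942e-04]), 'ft_force': array([ 0.11020981,  0.81267249, -0.39256769]), 'wrist_torque': array([-0.01147771,  0.06214814,  0.01919787]), 'grasp_force': 0.0, 'width': 0.997657409716596}
```

View pics/a.png

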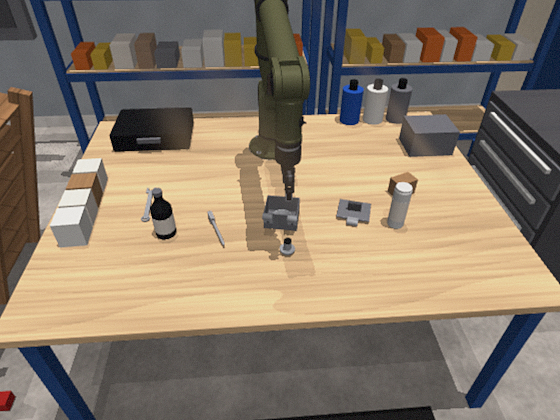

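View pics/b.png

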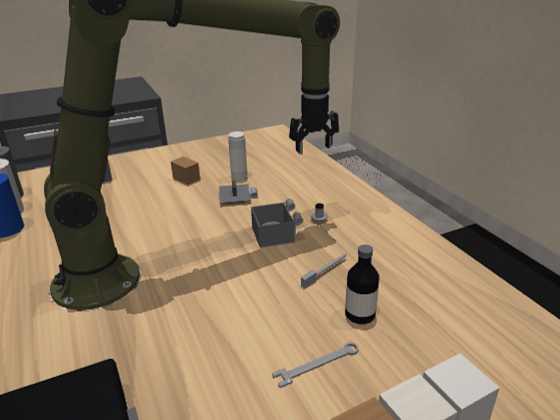

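The scene view shows the box at (282,213), adapter at (287,246), lid at (354,211), pin at (216,228, head at the lower end or the upper, still unclear), bottle (164,215), can (399,205), carton (403,185) and wrench (147,205). The side view shows the same layout with the pin's head at (309,278), shaft towards (345,257).

Run:
```python
from h import *
p,d,c=grab('wrist'); W=cloud(d,c); np.savez('w0.npz',p=p,d=d,W=W)
cv2.imwrite('pics/c.png',p)
f=np.load('f0.npz'); Ws=cloud(f['ds'],cam('scene'))
for n,u,v in [('box',282,213),('adapter',287,241),('lid',354,207),('pin',212,217),('pin2',221,240),('bottle',163,200),('can',403,188),('carton',403,180),('wrench',147,205)]: print(n,Ws[v,u].round(0))
# top-down height map from wrist cloud, 1mm/px
q=W.reshape(-1,3); m=np.isfinite(q).all(1)&(q[:,2]>5); h,l=cv2.connectedComponents(((np.nan_to_num(W[...,2])>6)).astype(np.uint8))
for i in range(1,h):
    P=W[l==i]
    if len(P)>150: print(i,len(P),P.min(0).round(),P.max(0).round(),np.median(P,0).round())
```

```text
box [484.   4.   8.]
adapter [677.   4.  52.]
lid [492. 272.  29.]
pin [ 512. -251.   29.]
pin2 [ 618. -217.   15.]
bottle [ 554. -399.  150.]
can [573. 404. 172.]
carton [395. 480.  71.]
wrench [ 404. -501.   10.]
1 14201 [447. -76.   6.] [598.  67.  84.] [502.  -6.  47.]
5 1720 [648. -23.  13.] [698.  29.  58.] [671.   8.  18.]
8 44353 [ 502. -258.    6.] [724.  21. 326.] [647.  11. 302.]
```

View pics/c.png

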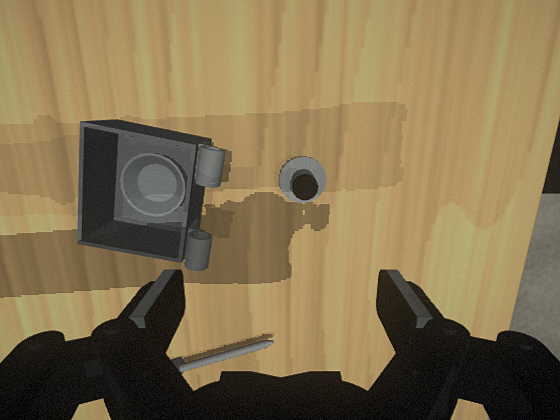

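The wrist view shows the box with its rim corners near (80,122), (210,138), (183,260) and (78,243). Its knuckles are at (210,165) and (198,250), the adapter at (303,180), and the pin shaft runs from (180,365) to (272,340).

Run:
```python
from h import *
W=np.load('w0.npz')['W']; q=W.reshape(-1,3); q=q[np.isfinite(q).all(1)]
b=q[(q[:,0]<610)&(q[:,0]>430)&(abs(q[:,1])<90)]
rim=b[(b[:,2]>66)&(b[:,2]<73)]; rim_box=cv2.minAreaRect(rim[:,:2].astype(np.float32)); print('rim',rim_box,len(rim))
k=b[(b[:,2]>77)&(b[:,2]<90)]; 
L,lab,_=cv2.kmeans(k[:,:2].astype(np.float32),2,None,(3,50,.1),5,0) if 0 else (0,0,0)
for s in (1,-1):
    kk=k[(k[:,1]*s>(-5*s))]; print('knuckle top',kk.mean(0).round(1),kk[:,2].max().round(1),len(kk))
a=q[(q[:,0]>630)&(q[:,0]<710)&(abs(q[:,1])<40)]
t=a[a[:,2]>50]; print('adtop',cv2.minEnclosingCircle(t[:,:2].astype(np.float32)),np.median(t[:,2]),len(t), t[:,:2].mean(0))
t=a[(a[:,2]>5)&(a[:,2]<22)]; print('dome',cv2.minEnclosingCircle(t[:,:2].astype(np.float32)))
di=b[(b[:,2]>5)&(b[:,2]<10)&(abs(b[:,0]-490)<40)]; print('dishfloor',di.mean(0),di.std(0),len(di))
f=np.load('f0.npz')
for key,n in (('ds','scene'),('dw','side')):
    Ws=cloud(f[key],cam(n)); z=np.nan_to_num(Ws)
    lidm=(z[...,0]>400)&(z[...,0]<600)&(z[...,1]>190)&(z[...,1]<345)&(z[...,2]>9)&(z[...,2]<70)
    P=Ws[lidm]; print(n,'lid',len(P)); pl=P[(P[:,2]>12)&(P[:,2]<21)]; print(cv2.minAreaRect(pl[:,:2].astype(np.float32)))
    bar=P[P[:,2]>35]; print('bar',len(bar),bar.mean(0),cv2.minAreaRect(bar[:,:2].astype(np.float32)))
    pm=(z[...,0]>430)&(z[...,0]<700)&(z[...,1]>-300)&(z[...,1]<-180)&(z[...,2]>7)&(z[...,2]<50)
    P=Ws[pm]; print('pin',len(P)); hd=P[P[:,2]>24]; print(hd.mean(0),cv2.minAreaRect(hd[:,:2].astype(np.float32)), P.min(0),P.max(0))
    sh=P[(P[:,2]<24)]; print(cv2.minAreaRect(sh[:,:2].astype(np.float32)))
```

```text
rim ((522.1683959960938, -5.207496643066406), (120.67589569091797, 131.70240783691406), 78.60734558105469) 2619
knuckle top [584.2  27.   80.2] 83.6 774
knuckle top [567.2 -57.2  80.1] 83.3 605
adtop ((670.0303955078125, 5.158830165863037), 42.43438720703125) 308.3653254169565 21531 [675.6345454   10.84070498]
dome ((672.5985107421875, 2.8290634155273438), 26.22545623779297)
dishfloor [500.87319927  -4.2274645    7.66322094] [19.6167354  23.60797491  1.16830278] 1771
scene lid 661
((503.2308044433594, 269.2929382324219), (119.38796997070312, 134.35150146484375), 72.25288391113281)
bar 81 [494.61105044 271.44640856  47.14743636] ((491.58074951171875, 272.7500305175781), (48.04509353637695, 21.54046630859375), 68.73686981201172)
pin 141
[ 500.77092237 -254.67974466   29.26300843] ((532.8782348632812, -240.81512451171875), (124.1423568725586, 15.635281562805176), 22.714658737182617) [ 473.65700983 -280.80843793    7.03466649] [ 644.26156353 -191.11669977   33.62047067]
((563.1444091796875, -241.96128845214844), (163.8459014892578, 64.27050018310547), 37.30747604370117)
side lid 596
((500.98101806640625, 261.8378601074219), (129.17266845703125, 128.9197998046875), 73.19737243652344)
bar 44 [486.78098777 260.2822166   46.58038833] ((488.75341796875, 267.0929260253906), (55.09827423095703, 13.714730262756348), 73.20222473144531)
pin 299
[ 493.96102435 -262.07355814   27.94498181] ((494.1045837402344, -261.26824951171875), (46.645721435546875, 17.452608108520508), 14.264117240905762) [ 469.4571451  -275.43379521    7.02065725] [ 638.35631159 -210.57863363   31.50529342]
((554.4404296875, -243.09747314453125), (179.33001708984375, 17.78331756591797), 17.487411499023438)
```

{"method": "step_arm", "body": {"targets": [{"hand":0,"translation":[0.003,0.008,0.03],"twist":[0,0,5.7]},{"hand":0,"translation":[0.004,0.014,0.04],"twist":[0,0,5.7]},{"hand":0,"translation":[0,0,0.02],"twist":[0,0,0]},{"hand":0,"translation":[0,0,0],"twist":[0,0,0]},{"hand":0,"translation":[0,0,0],"twist":[0,0,0]}]}}

```text
clock: 0.65
tool_pos: [672.3, 5.5, 160.5]
ee_rot: [0.774, 0.633, -0.0, -0.0]
ft_force: [0.4, 0.1, 1.0]
width: 0.999
grasp_force: 0.0
```

```bash
cat >> h.py <<'E'
def yaw(st): 
    y=R.from_quat(st['ee_rot']).as_matrix()[:,1]; return np.degrees(np.arctan2(y[1],y[0]))
def go(x,y,z,th):
    "turn (tool z deg), then shift in final tool axes (mm)"
    st=status.read_state(); M=R.from_quat(st['ee_rot']).as_matrix(); a=yaw(st)
    t=np.radians(th); d=np.array([x,y,z])-st['tool_pos']
    tx=np.array([-np.sin(t),np.cos(t)]); ty=np.array([np.cos(t),np.sin(t)])
    print('at',np.round(st['tool_pos'],1),'yaw',round(a,2),'tilt',M[:2,2].round(4),'| turn',round(a-th,2),'shift',round(d[:2]@tx,1),round(d[:2]@ty,1),round(-d[2],1),'t',round(st['clock'],2),'w',round(st['width'],3),'gf',round(st['grasp_force'],1),'F',np.round(st['ft_force'],1))
E
python3 - <<'E'
from h import *
p,d,c=grab('wrist'); W=cloud(d,c); q=W.reshape(-1,3); q=q[np.isfinite(q).all(1)]
cv2.imwrite('pics/d.png',p)
b=q[(q[:,0]<620)&(q[:,0]>430)&(abs(q[:,1])<100)]
k=b[(b[:,2]>77)&(b[:,2]<85)]
for s in (1,-1):
    kk=k[(k[:,1]+10)*s>0]; print('knuckle',kk.mean(0).round(1),len(kk), cv2.minAreaRect(kk[:,:2].astype(np.float32)))
a=q[(q[:,0]>630)&(q[:,0]<710)&(abs(q[:,1])<40)]
t=a[(a[:,2]>50)&(a[:,2]<62)]; print('adtop',cv2.minEnclosingCircle(t[:,:2].astype(np.float32)),np.median(t[:,2]),len(t))
t=a[(a[:,2]>5)&(a[:,2]<22)]; print('dome',cv2.minEnclosingCircle(t[:,:2].astype(np.float32)))
rim=b[(b[:,2]>66)&(b[:,2]<73)]; print('rim',cv2.minAreaRect(rim[:,:2].astype(np.float32)),len(rim),rim.min(0),rim.max(0))
go(672.6,2.8,41,-11.4)
E
```

```text
knuckle [584.9  26.8  80.2] 1349 ((583.7914428710938, 26.220584869384766), (34.36679458618164, 19.44717788696289), 78.38478088378906)
knuckle [571.6 -71.6  78.7] 51 ((572.811279296875, -70.67549133300781), (11.790175437927246, 3.785712480545044), 53.374637603759766)
adtop ((672.9490966796875, 2.985184907913208), 12.970010757446289) 55.542314526318904 945
dome ((672.9979858398438, 2.6886305809020996), 26.057464599609375)
rim ((522.2584228515625, -5.576988220214844), (121.36955261230469, 132.0646209716797), 78.76337432861328) 2516 [445.66678954 -76.74182057  66.01458117] [598.12496583  62.74632907  72.94009169]
at [673.    5.5 161.8] yaw -11.4 tilt [ 0.002 -0.   ] | turn 0.0 shift -2.7 0.1 120.8 t 0.7 w 1.0 gf 0.0 F [-0.1  0.3  0.1]
```

{"method": "step_arm", "body": {"targets": [{"hand":0.2,"translation":[-0.002,0,0.035],"twist":[0,0,0]},{"hand":0.2,"translation":[0,0,0.04],"twist":[0,0,0]},{"hand":0.2,"translation":[0,0,0.03],"twist":[0,0,0]},{"hand":0.2,"translation":[0,0,0.014],"twist":[0,0,0]},{"hand":0.2,"translation":[0,0,0],"twist":[0,0,0]},{"hand":1,"translation":[0,0,0],"twist":[0,0,0]},{"hand":1,"translation":[0,0,0],"twist":[0,0,0]},{"hand":1,"translation":[0,0,0],"twist":[0,0,0]},{"hand":1,"translation":[0,0,0],"twist":[0,0,0]},{"hand":1,"translation":[0,0,0],"twist":[0,0,0]},{"hand":1,"translation":[0,0,0],"twist":[0,0,0]}], "squeeze": 50}}

```text
clock: 1.8
tool_pos: [673.5, 3.6, 43.7]
ee_rot: [0.774, 0.633, 0.001, 0.001]
ft_force: [-1.1, -0.3, 5.9]
width: 0.287
grasp_force: 48.9
```

```bash
python3 -c "
from h import *
go(509.6,-2.4,130,-11.4)"
```

```text
at [673.5   3.6  43.7] yaw -11.4 tilt [0.0038 0.0001] | turn -0.0 shift -38.3 -159.5 -86.3 t 1.8 w 0.287 gf 48.9 F [-1.1 -0.3  5.9]
```

{"method": "step_arm", "body": {"targets": [{"hand":1,"translation":[0,0,-0.02],"twist":[0,0,0]},{"hand":1,"translation":[0,0,-0.04],"twist":[0,0,0]},{"hand":1,"translation":[0,0,-0.04],"twist":[0,0,0]},{"hand":1,"translation":[-0.004,-0.02,-0.005],"twist":[0,0,0]},{"hand":1,"translation":[-0.01,-0.04,0],"twist":[0,0,0]},{"hand":1,"translation":[-0.012,-0.045,0],"twist":[0,0,0]},{"hand":1,"translation":[-0.01,-0.04,0],"twist":[0,0,0]},{"hand":1,"translation":[-0.002,-0.0145,0],"twist":[0,0,0]},{"hand":1,"translation":[0,0,0],"twist":[0,0,0]},{"hand":1,"translation":[0,0,0],"twist":[0,0,0]},{"hand":1,"translation":[0,0,0],"twist":[0,0,0]}]}}

```text
clock: 2.9
tool_pos: [509.2, -2.1, 146.5]
ee_rot: [0.774, 0.633, 0.0, 0.0]
ft_force: [-0.3, 0.4, -2.9]
width: 0.289
grasp_force: 50.3
```

Run:
```python
from h import *
go(509.6,-2.4,53,-11.4)
p,d,c=grab('wrist'); W=cloud(d,c); q=W.reshape(-1,3); q=q[np.isfinite(q).all(1)]
cv2.imwrite('pics/e.png',p)
b=q[(q[:,0]<620)&(q[:,0]>430)&(abs(q[:,1])<100)]
k=b[(b[:,2]>77)&(b[:,2]<85)&(b[:,0]>550)]
for s in (1,-1):
    kk=k[(k[:,1]+10)*s>0]; print('knuckle',len(kk), cv2.minAreaRect(kk[:,:2].astype(np.float32)))
```

```text
at [509.2  -2.1 146.5] yaw -11.39 tilt [0.0011 0.    ] | turn 0.01 shift -0.2 0.5 93.5 t 2.9 w 0.289 gf 50.3 F [-0.3  0.4 -2.9]
knuckle 1784 ((582.8697509765625, 26.405723571777344), (34.06929397583008, 20.19693374633789), 79.74756622314453)
knuckle 948 ((566.3963623046875, -54.521881103515625), (28.826122283935547, 20.017372131347656), 78.04082489013672)
```

View pics/e.png

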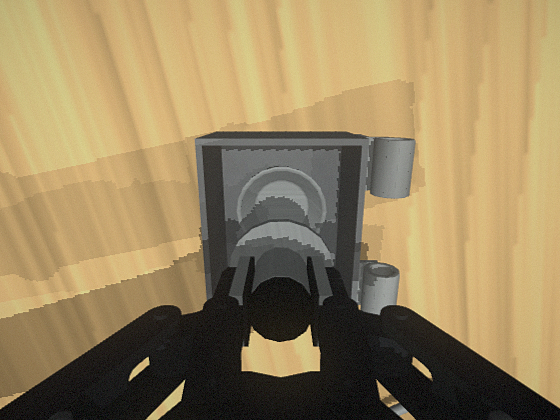

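The wrist view shows the adapter held upright over the dish, whose ring is at (283,195). The box is square to the tool, with its knuckles at (392,166) and (380,288).

{"method": "step_arm", "body": {"targets": [{"hand":1,"translation":[0,0,0.03],"twist":[0,0,0]},{"hand":1,"translation":[0,0,0.03],"twist":[0,0,0]},{"hand":1,"translation":[0,0,0.018],"twist":[0,0,0]},{"hand":1,"translation":[0,0,0.008],"twist":[0,0,0]},{"hand":1,"translation":[0,0,0.004],"twist":[0,0,0]},{"hand":1,"translation":[0,0,0],"twist":[0,0,0]},{"hand":1,"translation":[0,0,0],"twist":[0,0,0]},{"hand":1,"translation":[0,0,0],"twist":[0,0,0]}]}}

```text
clock: 3.75
tool_pos: [509.0, -2.1, 57.4]
ee_rot: [0.774, 0.633, 0.001, 0.001]
ft_force: [1.2, -0.6, -2.9]
width: 0.286
grasp_force: 50.2
```

```bash
python3 -c "
from h import *
go(509.6,-2.4,51.7,-11.4)"
```

```text
at [509.   -2.1  57.4] yaw -11.4 tilt [0.0021 0.    ] | turn -0.0 shift -0.2 0.6 5.7 t 3.75 w 0.286 gf 50.2 F [ 1.2 -0.6 -2.9]
```

{"method": "step_arm", "body": {"targets": [{"hand":1,"translation":[0,0,0.002],"twist":[0,0,0]},{"hand":1,"translation":[0,0,0.002],"twist":[0,0,0]},{"hand":1,"translation":[0,0,0.001],"twist":[0,0,0]},{"hand":1,"translation":[0,0,0],"twist":[0,0,0]}]}}

```text
clock: 4.15
tool_pos: [508.2, -2.2, 51.7]
ee_rot: [0.774, 0.633, 0.0, 0.0]
ft_force: [-1.4, -0.2, 1.2]
width: 0.292
grasp_force: 50.8
```

{"method": "step_arm", "body": {"targets": [{"hand":1,"translation":[0,0,0.0005],"twist":[0,0,0]},{"hand":0.66,"translation":[0,0,0],"twist":[0,0,0]},{"hand":0.6,"translation":[0,0,0],"twist":[0,0,0]},{"hand":0.5,"translation":[0,0,0],"twist":[0,0,0]},{"hand":0.5,"translation":[0,0,0],"twist":[0,0,0]},{"hand":0.5,"translation":[0,0,-0.02],"twist":[0,0,0]},{"hand":0.5,"translation":[0,0,-0.04],"twist":[0,0,0]},{"hand":0.5,"translation":[0,0,-0.05],"twist":[0,0,0]},{"hand":0.4,"translation":[0,0,-0.05],"twist":[0,0,0]},{"hand":0.2,"translation":[0,0,-0.03],"twist":[0,0,0]},{"hand":0.2,"translation":[0,0,0],"twist":[0,0,0]},{"hand":0.2,"translation":[0,0,0],"twist":[0,0,0]}]}}

```text
clock: 5.35
tool_pos: [508.4, -2.1, 241.3]
ee_rot: [0.774, 0.633, 0.001, 0.001]
ft_force: [-0.2, 0.3, -0.6]
width: 0.8
grasp_force: 0.0
```

Run:
```python
from h import *
go(495,267,240,-17.5)
p,d,c=grab('wrist'); W=cloud(d,c); q=W.reshape(-1,3); q=q[np.isfinite(q).all(1)]
cv2.imwrite('pics/f.png',p)
b=q[(q[:,0]<620)&(q[:,0]>430)&(abs(q[:,1])<100)]
k=b[(b[:,2]>77)&(b[:,2]<85)&(b[:,0]>550)]
for s in (1,-1):
    kk=k[(k[:,1]+10)*s>0]; print('knuckle',len(kk), cv2.minAreaRect(kk[:,:2].astype(np.float32)))
t=b[(np.hypot(b[:,0]-509.6,b[:,1]+2.4)<30)&(b[:,2]>55)&(b[:,2]<75)]; print('adtop',cv2.minEnclosingCircle(t[:,:2].astype(np.float32)),np.median(t[:,2]),len(t))
rim=b[(b[:,2]>66)&(b[:,2]<73)&(np.hypot(b[:,0]-509.6,b[:,1]+2.4)>40)]; print('rim',cv2.minAreaRect(rim[:,:2].astype(np.float32)),len(rim))
```

```text
at [508.4  -2.1 241.3] yaw -11.4 tilt [ 0.0016 -0.    ] | turn 6.1 shift 252.6 -93.7 1.3 t 5.35 w 0.8 gf 0.0 F [-0.2  0.3 -0.6]
knuckle 833 ((582.7205200195312, 26.61001968383789), (33.89727020263672, 19.72248649597168), 79.31066131591797)
knuckle 647 ((566.2798461914062, -57.512428283691406), (34.10758590698242, 18.75579261779785), 78.06529998779297)
adtop ((507.6210021972656, -2.9169528484344482), 13.048209190368652) 63.64957665811585 593
rim ((521.9110107421875, -5.0667572021484375), (120.32146453857422, 130.3813018798828), 78.69047546386719) 2447
```

View pics/f.png

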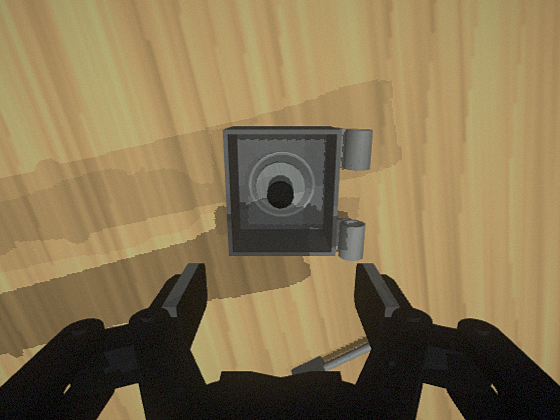

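The wrist view shows the adapter standing in the dish, with its stem top at (281,193) inside the ring. Its measured top is 64 mm up, so it is seated.

{"method": "step_arm", "body": {"targets": [{"hand":0.2,"translation":[0.02,-0.007,0],"twist":[0,0,3]},{"hand":0.2,"translation":[0.045,-0.015,0],"twist":[0,0,3.1]},{"hand":0.2,"translation":[0.047,-0.018,0],"twist":[0,0,0]},{"hand":0.2,"translation":[0.047,-0.018,0],"twist":[0,0,0]},{"hand":0.2,"translation":[0.047,-0.018,0.02],"twist":[0,0,0]},{"hand":0.2,"translation":[0.03,-0.012,0.04],"twist":[0,0,0]},{"hand":0.2,"translation":[0.012,-0.006,0.02],"twist":[0,0,0]},{"hand":0.2,"translation":[0,0,0],"twist":[0,0,0]},{"hand":0.2,"translation":[0,0,0],"twist":[0,0,0]}]}}

```text
clock: 6.3
tool_pos: [488.1, 255.9, 162.3]
ee_rot: [0.806, 0.591, -0.001, 0.0]
ft_force: [0.5, -0.2, 0.9]
width: 0.796
grasp_force: 0.0
```

Run:
```python
from h import *
st=status.read_state()
p,d,c=grab('wrist'); W=cloud(d,c); q=W.reshape(-1,3); q=q[np.isfinite(q).all(1)]
cv2.imwrite('pics/g.png',p)
b=q[(abs(q[:,0]-500)<110)&(abs(q[:,1]-267)<100)]
for n,lo,hi in (('plate',13,21),('bar',46,58),('kn',21,30)):
    t=b[(b[:,2]>lo)&(b[:,2]<hi)]
    if n=='kn': t=t[t[:,0]>540]
    print(n,len(t),np.median(t,0).round(1),cv2.minAreaRect(t[:,:2].astype(np.float32)))
go(495,267,160,-17.5)
```

```text
plate 16845 [495.9 274.7  16.7] ((502.15338134765625, 265.92303466796875), (119.87051391601562, 130.07852172851562), 72.450927734375)
bar 1243 [490.1 271.4  51.5] ((489.73199462890625, 270.2234802246094), (49.712440490722656, 13.680530548095703), 72.6027603149414)
kn 783 [553.6 251.   22.6] ((553.2067260742188, 250.11387634277344), (39.66322708129883, 15.395326614379883), 72.57717895507812)
at [489.2 255.6 163.6] yaw -17.59 tilt [ 0.0001 -0.0009] | turn -0.09 shift 12.6 2.1 3.6 t 6.35 w 0.801 gf 0.0 F [0.3 0.4 0.4]
```

View pics/g.png

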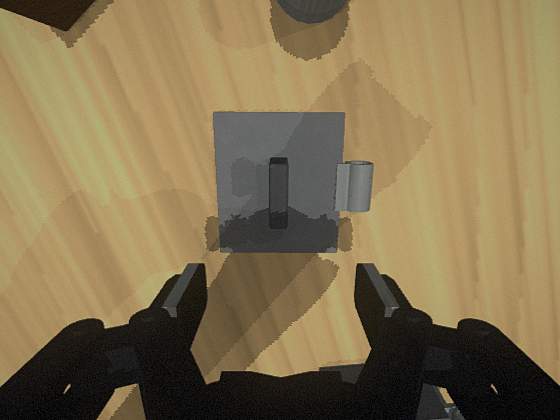

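The wrist view shows the lid at about (280,182), its bar at (279,193) and its knuckle at (357,186) on the +x side, square to the tool.

{"method": "step_arm", "body": {"targets": [{"hand":0.3,"translation":[0.014,-0.004,0.03],"twist":[0,0,0]},{"hand":0.3,"translation":[0,0,0.04],"twist":[0,0,0]},{"hand":0.3,"translation":[0,0,0.03],"twist":[0,0,0]},{"hand":0.4,"translation":[0,0,0.018],"twist":[0,0,0]},{"hand":0.4,"translation":[0,0,0],"twist":[0,0,0]},{"hand":0.5,"translation":[0,0,0],"twist":[0,0,0]}]}}

```text
clock: 6.95
tool_pos: [490.5, 270.8, 47.0]
ee_rot: [0.807, 0.591, 0.001, 0.0]
ft_force: [-0.2, 0.4, -0.0]
width: 0.503
grasp_force: 0.0
```

```bash
python3 -c "
from h import *
go(489.7,270.2,43,-17.45)"
```

```text
at [490.5 270.8  47. ] yaw -17.61 tilt [0.0021 0.0005] | turn -0.16 shift -0.8 -0.6 4.0 t 6.95 w 0.503 gf 0.0 F [-0.2  0.4 -0. ]
```

{"method": "step_arm", "body": {"targets": [{"hand":0.5,"translation":[-0.0005,-0.0005,0.004],"twist":[0,0,0]},{"hand":1,"translation":[0,0,0],"twist":[0,0,0]},{"hand":1,"translation":[0,0,0],"twist":[0,0,0]},{"hand":1,"translation":[0,0,0],"twist":[0,0,0]},{"hand":1,"translation":[0,0,0],"twist":[0,0,0]},{"hand":1,"translation":[0,0,0],"twist":[0,0,0]}], "squeeze": 70}}

```text
clock: 7.55
tool_pos: [489.2, 271.4, 42.7]
ee_rot: [0.806, 0.591, 0.001, 0.0]
ft_force: [-0.9, -0.8, 7.0]
width: 0.148
grasp_force: 68.7
```

```bash
python3 -c "
from h import *
for i in range(1): go(508.9,-2.3,160,-11.3)"
```

```text
at [489.2 271.4  42.7] yaw -17.5 tilt [0.0019 0.0004] | turn -6.2 shift -264.5 72.9 -117.3 t 7.55 w 0.148 gf 68.7 F [-0.9 -0.8  7. ]
```

{"method": "step_arm", "body": {"targets": [{"hand":1,"translation":[0,0,-0.015],"twist":[0,0,0]},{"hand":1,"translation":[0,0,-0.035],"twist":[0,0,0]},{"hand":1,"translation":[0,0,-0.04],"twist":[0,0,-3.1]},{"hand":1,"translation":[-0.015,0.004,-0.025],"twist":[0,0,-3.1]},{"hand":1,"translation":[-0.035,0.01,0],"twist":[0,0,0]},{"hand":1,"translation":[-0.04,0.011,0],"twist":[0,0,0]},{"hand":1,"translation":[-0.04,0.011,0],"twist":[0,0,0]},{"hand":1,"translation":[-0.04,0.011,0],"twist":[0,0,0]},{"hand":1,"translation":[-0.04,0.011,0],"twist":[0,0,0]},{"hand":1,"translation":[-0.035,0.01,0],"twist":[0,0,0]},{"hand":1,"translation":[-0.015,0.004,0],"twist":[0,0,0]},{"hand":1,"translation":[-0.004,0.001,0],"twist":[0,0,0]},{"hand":1,"translation":[0,0,0],"twist":[0,0,0]},{"hand":1,"translation":[0,0,0],"twist":[0,0,0]},{"hand":1,"translation":[0,0,0],"twist":[0,0,0]}]}}

```text
clock: 9.05
tool_pos: [507.2, -0.2, 156.5]
ee_rot: [0.772, 0.635, 0.0, -0.0]
ft_force: [-0.1, 0.1, -2.4]
width: 0.151
grasp_force: 68.8
```

Run:
```python
from h import *
st=status.read_state(); go(508.9,-2.3,101,-11.3)
p,d,c=grab('wrist'); W=cloud(d,c); Q=W.reshape(-1,3); Q=Q[np.isfinite(Q).all(1)]
cv2.imwrite('pics/i.png',p)
a=np.radians(yaw(st)); X=np.array([np.cos(a),np.sin(a)]); Y=np.array([-np.sin(a),np.cos(a)])
r=Q[:,:2]-st['tool_pos'][:2]; q=np.c_[r@X,r@Y,Q[:,2]-st['tool_pos'][2]]  # tool-aligned, z up
print('in tool frame (lid x, lid y, up):')
for n,m in (('bar top',(q[:,2]>3)&(q[:,2]<18)&(abs(q[:,0])<15)&(abs(q[:,1])<45)),('plate',(q[:,2]>-31)&(q[:,2]<-22)&(abs(q[:,0])<60)&(abs(q[:,1])<75)),('kn',(q[:,2]>-22)&(q[:,2]<-12)&(q[:,0]>50)&(q[:,0]<90)&(abs(q[:,1])<50))):
    t=q[m]
    if len(t)>20: print(n,len(t),np.median(t,0).round(1),t.min(0).round(1),t.max(0).round(1),cv2.minAreaRect(t[:,:2].astype(np.float32)))
    if n=='plate' and len(t)>20: print('plane',np.linalg.lstsq(np.c_[t[:,:2],np.ones(len(t))],t[:,2],rcond=None)[0])
k=Q[(Q[:,2]>77)&(Q[:,2]<86)&(Q[:,0]>550)&(Q[:,0]<620)&(abs(Q[:,1])<100)]
for s in (1,-1):
    kk=k[(k[:,1]+10)*s>0]; 
    if len(kk)>20: print('box kn',len(kk), cv2.minAreaRect(kk[:,:2].astype(np.float32)))
```

```text
at [ 5.072e+02 -2.000e-01  1.565e+02] yaw -11.14 tilt [-0.0001  0.0006] | turn 0.16 shift -1.8 2.1 55.5 t 9.05 w 0.151 gf 68.8 F [-0.1  0.1 -2.4]
in tool frame (lid x, lid y, up):
bar top 4864 [-0.4  6.7  8.9] [-14.9 -25.6   3.1] [15.  24.5 18. ] ((1.730600357055664, 0.10228919982910156), (29.04319190979004, 50.620384216308594), 13.359254837036133)
plate 30456 [  3.3  27.2 -26.1] [-53.2 -61.3 -30.9] [ 60.   59.2 -22. ] ((3.479991912841797, -1.0328903198242188), (112.97102355957031, 120.53369140625), 0.18553084135055542)
plane [ 4.00966981e-03 -5.36008276e-03 -2.58719286e+01]
kn 2162 [ 65.2   0.6 -20.3] [ 57.8 -21.1 -22. ] [ 73.8  19.5 -17.6] ((65.80799865722656, -0.7925987243652344), (15.934967994689941, 40.65651321411133), 0.14451445639133453)
box kn 933 ((583.3785400390625, 26.659400939941406), (34.12110900878906, 19.769699096679688), 81.2756118774414)
```

View pics/i.png

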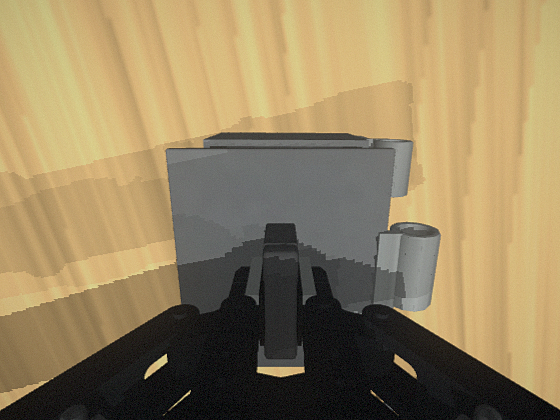

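The wrist view shows the lid held level and square over the box. The lid knuckle is at (410,265), lined up below the box knuckle at (393,165).

{"method": "step_arm", "body": {"targets": [{"hand":1,"translation":[-0.001,0.0025,0.01],"twist":[0,0,0.16]},{"hand":1,"translation":[0,0,0.02],"twist":[0,0,0]},{"hand":1,"translation":[0,0,0.009],"twist":[0,0,0]},{"hand":1,"translation":[0,0,0],"twist":[0,0,0]},{"hand":1,"translation":[0,0,0],"twist":[0,0,0]}]}}

```text
clock: 9.6
tool_pos: [509.6, -3.3, 117.4]
ee_rot: [0.774, 0.633, -0.0, -0.0]
ft_force: [0.2, 0.4, -3.0]
width: 0.147
grasp_force: 68.6
```

Run:
```python
from h import *
st=status.read_state(); go(509.5,-1.6,101,-11.3)
p,d,c=grab('wrist'); W=cloud(d,c); Q=W.reshape(-1,3); Q=Q[np.isfinite(Q).all(1)]
a=np.radians(-11.3); X=np.array([np.cos(a),np.sin(a)]); Y=np.array([-np.sin(a),np.cos(a)])
r=Q[:,:2]-[509,-2.3]; q=np.c_[r@X,r@Y,Q[:,2]]
zl=st['tool_pos'][2]-43+12
for n,m in (('lid kn',(q[:,2]>zl+7)&(q[:,2]<zl+15)&(abs(q[:,1])<24)&(q[:,0]>50)&(q[:,0]<85)),('box kn+',(q[:,2]>77)&(q[:,2]<85)&(q[:,1]>25)&(q[:,1]<70)&(q[:,0]>57)&(q[:,0]<85))):
    t=q[m]; print(n,len(t),np.median(t,0).round(1),cv2.minAreaRect(t[:,:2].astype(np.float32)),t.min(0).round(1),t.max(0).round(1))
```

```text
at [509.6  -3.3 117.4] yaw -11.45 tilt [-0.0003  0.    ] | turn -0.15 shift 1.7 -0.5 16.4 t 9.6 w 0.147 gf 68.6 F [ 0.2  0.4 -3. ]
lid kn 3110 [64.4 -0.3 96.6] ((63.40718078613281, -1.927459716796875), (26.760143280029297, 40.84652328491211), 0.10888014733791351) [ 50.  -22.3  93.4] [76.8 18.5 99.6]
box kn+ 2424 [65.6 43.8 80.4] ((66.85408020019531, 42.74867248535156), (34.074676513671875, 19.396987915039062), 89.5787124633789) [57.1 25.7 77. ] [76.7 59.8 83. ]
```

{"method": "step_arm", "body": {"targets": [{"hand":1,"translation":[0.0017,0,0.003],"twist":[0,0,-0.1]},{"hand":1,"translation":[0,0,0.004],"twist":[0,0,0]},{"hand":1,"translation":[0,0,0.004],"twist":[0,0,0]},{"hand":1,"translation":[0,0,0.002],"twist":[0,0,0]},{"hand":1,"translation":[0,0,0],"twist":[0,0,0]},{"hand":1,"translation":[0,0,0],"twist":[0,0,0]}]}}

```text
clock: 10.25
tool_pos: [509.9, -1.9, 104.5]
ee_rot: [0.774, 0.634, 0.0, 0.0]
ft_force: [0.1, -0.1, -3.5]
width: 0.155
grasp_force: 68.6
```

```bash
python3 -c "
from h import *
for i in range(1): go(509.5,-1.6,101,-11.3)"
```

```text
at [509.9  -1.9 104.5] yaw -11.37 tilt [ 0. -0.] | turn -0.07 shift 0.2 -0.5 3.5 t 10.25 w 0.155 gf 68.6 F [ 0.1 -0.1 -3.5]
```

Free so far, with no side force.

{"method": "step_arm", "body": {"targets": [{"hand":1,"translation":[0,0,0.002],"twist":[0,0,0]},{"hand":1,"translation":[0,0,0.001],"twist":[0,0,0]},{"hand":1,"translation":[0,0,0.0005],"twist":[0,0,0]},{"hand":1,"translation":[0,0,0],"twist":[0,0,0]}]}}

```text
clock: 10.65
tool_pos: [509.9, -1.8, 101.0]
ee_rot: [0.774, 0.634, 0.0, 0.0]
ft_force: [-0.2, -0.3, -3.4]
width: 0.151
grasp_force: 68.7
```

{"method": "step_arm", "body": {"targets": [{"hand":1,"translation":[0,0,0.001],"twist":[0,0,0]},{"hand":1,"translation":[0,0,0.0005],"twist":[0,0,0]},{"hand":1,"translation":[0,0,0],"twist":[0,0,0]}]}}

```text
clock: 10.95
tool_pos: [510.0, -1.8, 100.8]
ee_rot: [0.774, 0.634, 0.0, 0.0]
ft_force: [-3.1, -0.5, 6.5]
width: 0.146
grasp_force: 70.0
```

{"method": "step_arm", "body": {"targets": [{"hand":0.78,"translation":[0,0,0],"twist":[0,0,0]},{"hand":0.7,"translation":[0,0,0],"twist":[0,0,0]},{"hand":0.5,"translation":[0,0,0],"twist":[0,0,0]},{"hand":0.4,"translation":[0,0,0],"twist":[0,0,0]},{"hand":0.4,"translation":[0,0,-0.01],"twist":[0,0,0]},{"hand":0.4,"translation":[0,0,-0.03],"twist":[0,0,0]},{"hand":0.4,"translation":[0,0,-0.04],"twist":[0,0,0]},{"hand":0.4,"translation":[0,0,-0.04],"twist":[0,0,0]},{"hand":0.2,"translation":[0,0,-0.02],"twist":[0,0,0]},{"hand":0.2,"translation":[0,0,0],"twist":[0,0,0]},{"hand":0.2,"translation":[0,0,0],"twist":[0,0,0]}]}}

```text
clock: 12.05
tool_pos: [510.0, -1.8, 240.0]
ee_rot: [0.774, 0.634, 0.0, 0.0]
ft_force: [-0.1, -0.3, -1.2]
width: 0.798
grasp_force: 0.0
```

Run:
```python
from h import *
st=status.read_state(); go(494,-261,240,-72.5)
p,d,c=grab('wrist'); W=cloud(d,c); Q=W.reshape(-1,3); Q=Q[np.isfinite(Q).all(1)]
cv2.imwrite('pics/j.png',p)
a=np.radians(-11.3); X=np.array([np.cos(a),np.sin(a)]); Y=np.array([-np.sin(a),np.cos(a)])
r=Q[:,:2]-[509,-2.3]; q=np.c_[r@X,r@Y,Q[:,2]]
k=(q[:,2]>77.5)&(q[:,2]<86)&(q[:,0]>57)&(q[:,0]<85)
for n,m in (('lid kn',k&(abs(q[:,1])<22.5)),('box kn+',k&(q[:,1]>24)&(q[:,1]<70)),('box kn-',k&(q[:,1]<-24)&(q[:,1]>-70)),('plate',(abs(q[:,2]-75)<6)&(abs(q[:,0])<56)&(abs(q[:,1])<65)),('bar',(abs(q[:,2]-110)<6)&(abs(q[:,0])<16)&(abs(q[:,1])<35))):
    t=q[m]; print(n,len(t),np.median(t,0).round(1),cv2.minAreaRect(t[:,:2].astype(np.float32)),t.min(0).round(1),t.max(0).round(1))
    if n=='plate': print(np.linalg.lstsq(np.c_[t[:,:2],np.ones(len(t))],t[:,2],rcond=None)[0])
```

```text
at [510.   -1.8 240. ] yaw -11.36 tilt [ 0.0011 -0.0001] | turn 61.14 shift -93.2 242.4 0.0 t 12.05 w 0.798 gf 0.0 F [-0.1 -0.3 -1.2]
lid kn 820 [66.4  0.8 80.4] ((66.72511291503906, -0.04958343505859375), (40.03639221191406, 19.525022506713867), 89.51217651367188) [ 57.1 -20.   77.5] [76.6 20.1 83.6]
box kn+ 801 [66.3 43.6 80.5] ((66.86431121826172, 42.765968322753906), (19.036327362060547, 33.83533477783203), 1.3346209526062012) [57.3 25.9 77.5] [76.4 59.7 83.2]
box kn- 618 [ 66.4 -41.9  80.3] ((66.56674194335938, -42.8900146484375), (34.56285095214844, 18.113279342651367), 89.99209594726562) [ 57.5 -60.2  77.5] [ 75.6 -25.6  83. ]
plate 13906 [ 2.6  7.6 74.7] ((2.0365524291992188, 0.00301361083984375), (107.92456817626953, 119.81753540039062), 0.009393013082444668) [-51.9 -59.9  69. ] [56.  59.9 80.9]
[ 3.98789162e-04 -7.12330771e-04  7.46960821e+01]
bar 1046 [ -0.    2.  109.5] ((0.36925411224365234, 0.3361644744873047), (49.38209533691406, 13.859067916870117), 89.65877532958984) [ -6.7 -24.3 104.1] [  7.3  25.  111.6]
```

View pics/j.png

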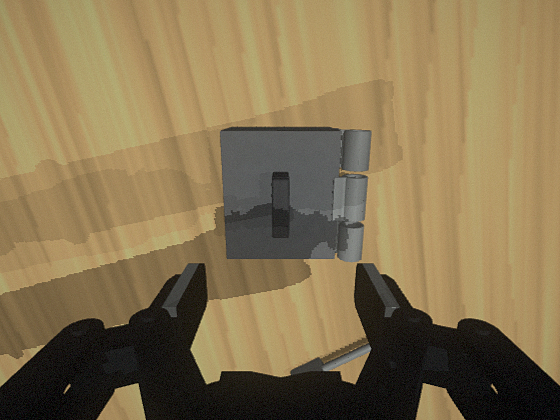

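The wrist view shows the lid flush on the box, with its knuckle at (350,198) between the box's at (355,150) and (350,241). The measurements agree to within 0.5 mm. Next is the pin.

{"method": "step_arm", "body": {"targets": [{"hand":0.2,"translation":[0,0,0],"twist":[0,0,7.64]},{"hand":0.2,"translation":[0,0,0],"twist":[0,0,7.64]},{"hand":0.2,"translation":[0,0,0],"twist":[0,0,7.64]},{"hand":0.2,"translation":[0,0,0],"twist":[0,0,7.64]},{"hand":0.2,"translation":[0,0,0],"twist":[0,0,7.64]},{"hand":0.2,"translation":[0,0,0],"twist":[0,0,7.64]},{"hand":0.2,"translation":[0,0,0],"twist":[0,0,7.64]},{"hand":0.2,"translation":[0,0,0],"twist":[0,0,7.64]},{"hand":0.2,"translation":[-0.013,0.035,0],"twist":[0,0,0]},{"hand":0.2,"translation":[-0.018,0.045,0],"twist":[0,0,0]},{"hand":0.2,"translation":[-0.018,0.045,0],"twist":[0,0,0]},{"hand":0.2,"translation":[-0.018,0.045,0],"twist":[0,0,0]},{"hand":0.2,"translation":[-0.017,0.045,0.03],"twist":[0,0,0]},{"hand":0.2,"translation":[-0.009,0.027,0.05],"twist":[0,0,0]},{"hand":0.2,"translation":[0,0,0],"twist":[0,0,0]},{"hand":0.2,"translation":[0,0,0],"twist":[0,0,0]}]}}

```text
clock: 13.7
tool_pos: [493.0, -250.7, 167.2]
ee_rot: [0.988, 0.152, -0.002, -0.001]
ft_force: [0.6, 0.3, 0.2]
width: 0.797
grasp_force: 0.0
```

Run:
```python
from h import *
st=status.read_state(); print(st['qpos'].round(2))
p,d,c=grab('wrist'); W=cloud(d,c); Q=W.reshape(-1,3); Q=Q[np.isfinite(Q).all(1)]
cv2.imwrite('pics/k.png',p)
b=Q[(Q[:,0]>440)&(Q[:,0]<680)&(Q[:,1]<-170)&(Q[:,1]>-320)]
hd=b[(b[:,2]>25)&(b[:,2]<36)]; r=cv2.minAreaRect(hd[:,:2].astype(np.float32)); print('head',len(hd),hd.mean(0),r)
sh=b[(b[:,2]>13)&(b[:,2]<22)&(np.hypot(b[:,0]-r[0][0],b[:,1]-r[0][1])>30)]; print('shaft',len(sh),sh.mean(0),cv2.minAreaRect(sh[:,:2].astype(np.float32)),cv2.fitLine(sh[:,:2].astype(np.float32),2,0,.01,.01).ravel(),sh.min(0),sh.max(0))
go(r[0][0],r[0][1],18,-72.5)
```

```text
[ 0.29  0.18  0.14  1.8  -0.03  1.17 -0.82]
head 1027 [ 495.86638581 -259.40442272   29.49587938] ((494.779052734375, -259.6492004394531), (44.631893157958984, 15.87393569946289), 18.584434509277344)
shaft 2080 [ 582.95077036 -229.27958991   18.52290103] ((580.578857421875, -230.18701171875), (122.10093688964844, 10.02244758605957), 18.986045837402344) [ 9.4552243e-01  3.2555702e-01  5.8295074e+02 -2.2927959e+02] [ 522.0738105  -254.2408674    13.60310843] [ 638.55336157 -208.44719406   21.82297099]
at [ 494.5 -250.1  169. ] yaw -72.43 tilt [-0.0011  0.0012] | turn 0.07 shift -2.6 9.2 151.0 t 13.75 w 0.798 gf 0.0 F [0.1 0.5 0.3]
```

View pics/k.png

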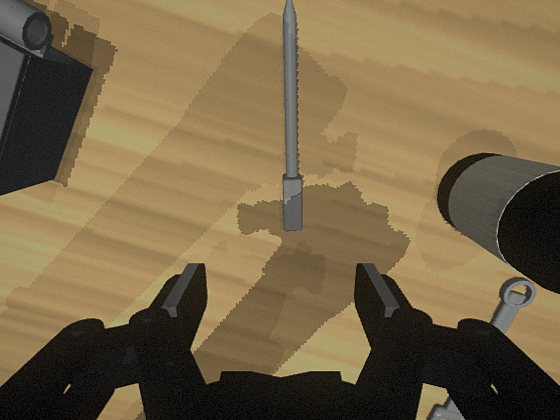

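The wrist view shows the pin with its head at (292,203) and its shaft pointing straight up the image to (289,5). The bottle at (500,205) and the wrench at (517,292) are clear of the fingers.

{"method": "step_arm", "body": {"targets": [{"hand":0.3,"translation":[-0.0015,0.009,0.03],"twist":[0,0,-1.4]},{"hand":0.3,"translation":[0,0,0.04],"twist":[0,0,0]},{"hand":0.3,"translation":[0,0,0.04],"twist":[0,0,0]},{"hand":0.3,"translation":[0,0,0.02],"twist":[0,0,0]},{"hand":0.3,"translation":[0,0,0],"twist":[0,0,0]},{"hand":0.4,"translation":[0,0,0],"twist":[0,0,0]}]}}

```text
clock: 14.35
tool_pos: [497.4, -259.5, 41.1]
ee_rot: [0.986, 0.165, 0.001, 0.0]
ft_force: [0.0, -0.3, 0.3]
width: 0.6
grasp_force: 0.0
```

```bash
python3 -c "
from h import *
go(494.8,-259.7,23,-71.1)"
```

```text
at [ 497.4 -259.5   41.1] yaw -70.96 tilt [ 0.0023 -0.0005] | turn 0.14 shift -2.5 -0.6 18.1 t 14.35 w 0.6 gf 0.0 F [ 0.  -0.3  0.3]
```

{"method": "step_arm", "body": {"targets": [{"hand":0.4,"translation":[-0.002,-0.0005,0.01],"twist":[0,0,0]},{"hand":0.4,"translation":[0,0,0.007],"twist":[0,0,0]},{"hand":0.4,"translation":[0,0,0],"twist":[0,0,0]},{"hand":1,"translation":[0,0,0],"twist":[0,0,0]},{"hand":1,"translation":[0,0,0],"twist":[0,0,0]},{"hand":1,"translation":[0,0,0],"twist":[0,0,0]},{"hand":1,"translation":[0,0,0],"twist":[0,0,0]},{"hand":1,"translation":[0,0,0],"twist":[0,0,0]}], "squeeze": 90}}

```text
clock: 15.15
tool_pos: [494.1, -260.6, 23.2]
ee_rot: [0.986, 0.164, 0.0, 0.0]
ft_force: [-1.2, 0.1, 5.4]
width: 0.171
grasp_force: 88.8
```

```bash
python3 -c "
from h import *
a=np.radians(-11.4); X=np.array([np.cos(a),np.sin(a)]); Y=np.array([-np.sin(a),np.cos(a)])
h=np.array([509,-2.3])+66.8*X; g=h-230*Y; print(h,g)
go(g[0],g[1],110,-11.4)"
```

```text
[574.48211446 -15.50351034] [ 529.02092618 -240.9658805 ]
at [ 494.1 -260.6   23.2] yaw -71.08 tilt [ 0.0008 -0.0004] | turn -59.68 shift 26.2 30.4 -86.8 t 15.15 w 0.171 gf 88.8 F [-1.2  0.1  5.4]
```

{"method": "step_arm", "body": {"targets": [{"hand":1,"translation":[0,0,-0.015],"twist":[0,0,0]},{"hand":1,"translation":[0,0,-0.02],"twist":[0,0,0]},{"hand":1,"translation":[0,0,-0.02],"twist":[0,0,-4]},{"hand":1,"translation":[0,0,0],"twist":[0,0,-7]},{"hand":1,"translation":[0,0,0],"twist":[0,0,-7.5]},{"hand":1,"translation":[0,0,0],"twist":[0,0,-7.5]},{"hand":1,"translation":[0,0,0],"twist":[0,0,-7.5]},{"hand":1,"translation":[0,0,0],"twist":[0,0,-7.5]},{"hand":1,"translation":[0,0,0],"twist":[0,0,-7.5]},{"hand":1,"translation":[0,0,0],"twist":[0,0,-7]},{"hand":1,"translation":[0,0,0],"twist":[0,0,-4.2]},{"hand":1,"translation":[0.013,0.015,0],"twist":[0,0,0]},{"hand":1,"translation":[0.013,0.015,0],"twist":[0,0,0]},{"hand":1,"translation":[0,0,0],"twist":[0,0,0]},{"hand":1,"translation":[0,0,0],"twist":[0,0,0]},{"hand":1,"translation":[0,0,0],"twist":[0,0,0]}]}}

```text
clock: 16.75
tool_pos: [527.8, -241.1, 77.5]
ee_rot: [0.774, 0.633, -0.0, -0.0]
ft_force: [-0.2, -0.4, -1.8]
width: 0.167
grasp_force: 88.1
```

```bash
cat > pin.py <<'E'
from h import *
st=status.read_state(); go(529,-241,78,-11.4)
p,d,c=grab('wrist'); W=cloud(d,c); Q=W.reshape(-1,3); Q=Q[np.isfinite(Q).all(1)]
cv2.imwrite('pics/l.png',p)
a=np.radians(-11.3); X=np.array([np.cos(a),np.sin(a)]); Y=np.array([-np.sin(a),np.cos(a)])
f=lambda P: np.c_[(P[:,:2]-[509,-2.3])@X,(P[:,:2]-[509,-2.3])@Y,P[:,2]]
q=f(Q); t=f(np.array([st['tool_pos']]))[0]; print('tcp box frame',t.round(1))
k=(q[:,2]>77.5)&(q[:,2]<86)&(q[:,0]>57)&(q[:,0]<85)
for n,m in (('lid kn',k&(abs(q[:,1])<22.5)),('box kn+',k&(q[:,1]>24)&(q[:,1]<70)),('box kn-',k&(q[:,1]<-24)&(q[:,1]>-62))):
    s=q[m]
    if len(s)>20: print(n,len(s),s.min(0).round(1),s.max(0).round(1),cv2.minAreaRect(s[:,:2].astype(np.float32)))
s=q[(q[:,2]>60)&(q[:,2]<90)&(abs(q[:,0]-t[0])<14)&(q[:,1]>t[1]+32)&(q[:,1]<min(t[1]+158,-63))]
print('shaft n',len(s),s.min(0).round(1),s.max(0).round(1))
for lo in np.arange(t[1]+32,min(t[1]+143,-63),18):
    b=s[(s[:,1]>=lo)&(s[:,1]<lo+18)]
    if len(b)>10: print(round(lo+9-t[1]),'x mid',((np.percentile(b[:,0],3)+np.percentile(b[:,0],97))/2).round(2),'w',np.ptp(b[:,0]).round(1),'top z',np.percentile(b[:,2],90).round(2))
E
python3 pin.py
```

```text
at [ 527.8 -241.1   77.5] yaw -11.39 tilt [-0.0008 -0.0003] | turn 0.01 shift 0.3 1.1 -0.5 t 16.75 w 0.167 gf 88.1 F [-0.2 -0.4 -1.8]
tcp box frame [  65.2 -230.4   77.5]
shaft n 5754 [  59.5 -198.4   67.8] [  69.6 -118.3   76.2]
41 x mid 64.64 w 9.9 top z 74.29
59 x mid 64.46 w 10.0 top z 74.27
77 x mid 64.62 w 10.0 top z 74.27
95 x mid 64.5 w 9.9 top z 74.31
113 x mid 64.64 w 9.9 top z 74.26
```

{"method": "step_arm", "body": {"targets": [{"hand":1,"translation":[0,0.002,-0.0005],"twist":[0,0,0]},{"hand":1,"translation":[0.01,0,0],"twist":[0,0,0]},{"hand":1,"translation":[0,0,0],"twist":[0,0,0]},{"hand":1,"translation":[0,0,0],"twist":[0,0,0]}]}}

```text
clock: 17.2
tool_pos: [532.3, -230.8, 78.1]
ee_rot: [0.773, 0.634, 0.0, -0.0]
ft_force: [0.5, -0.6, -1.3]
width: 0.167
grasp_force: 88.1
```

```bash
python3 pin.py
python3 - <<'E'
from h import *
a=np.radians(-11.3); X=np.array([np.cos(a),np.sin(a)]); Y=np.array([-np.sin(a),np.cos(a)])
for n in ('scene','side'):
    p,d,c=grab(n); W=cloud(d,c); Q=W.reshape(-1,3); Q=Q[np.isfinite(Q).all(1)]
    q=np.c_[(Q[:,:2]-[509,-2.3])@X,(Q[:,:2]-[509,-2.3])@Y,Q[:,2]]
    for nm,lo,hi in (('shaft',-185,-70),('kn-',-58,-28),('lidkn',-18,18),('kn+',28,58)):
        s=q[(q[:,1]>lo)&(q[:,1]<hi)&(abs(q[:,0]-66)<20)&(q[:,2]>55)&(q[:,2]<90)]
        if nm[0]!='s': s=s[(s[:,0]>58)]
        print(n,nm,len(s),s.mean(0).round(1),s.min(0).round(1),s.max(0).round(1))
    np.savez('l_%s.npz'%n,p=p,d=d)
    if n=='side': cv2.imwrite('pics/m.png',cv2.resize(p[170:290,220:380],None,fx=4,fy=4,interpolation=cv2.INTER_CUBIC))
E
```

```text
at [ 532.3 -230.8   78.1] yaw -11.32 tilt [0.0001 0.0001] | turn 0.08 shift -10.7 -1.2 0.1 t 17.2 w 0.167 gf 88.1 F [ 0.5 -0.6 -1.3]
tcp box frame [  67.6 -219.5   78.1]
shaft n 5760 [  61.8 -187.5   68.6] [  71.9 -107.6   76.4]
41 x mid 66.96 w 9.9 top z 74.84
59 x mid 66.77 w 10.0 top z 74.87
77 x mid 66.91 w 10.0 top z 74.98
95 x mid 66.76 w 9.9 top z 75.0
113 x mid 66.89 w 9.9 top z 74.88
scene shaft 94 [  69.5 -127.4   73.1] [  61.  -184.7   63.9] [ 76.7 -71.5  79.4]
scene kn- 54 [ 73.6 -41.6  77.2] [ 58.5 -55.8  64.6] [ 85.7 -28.1  85.5]
scene lidkn 69 [73.6  0.3 76.8] [ 60.1 -16.7  61.1] [82.6 17.6 84. ]
scene kn+ 58 [74.6 43.9 76.8] [65.1 28.8 61.7] [83.4 57.3 84.7]
side shaft 32 [  64.  -126.5   71.4] [  60.5 -160.1   64. ] [  69.2 -100.2   75. ]
side kn- 46 [ 66.4 -45.1  73.6] [ 58.  -57.8  56.8] [ 76.4 -29.4  81.1]
side lidkn 38 [66.  -0.7 77.8] [ 58.2 -17.6  60.1] [76.3 16.2 82.3]
side kn+ 32 [66.3 43.3 77.7] [58.4 28.2 59.7] [77.4 56.9 82.3]
```

{"method": "step_arm", "body": {"targets": [{"hand":1,"translation":[0.01,0,0],"twist":[0,0,0]},{"hand":1,"translation":[0.01,0,0],"twist":[0,0,0]},{"hand":1,"translation":[0.01,0,0],"twist":[0,0,0]},{"hand":1,"translation":[0,0,0],"twist":[0,0,0]}]}}

```text
clock: 17.75
tool_pos: [538.9, -199.0, 78.1]
ee_rot: [0.773, 0.635, 0.001, -0.0]
ft_force: [-0.3, 0.2, -1.5]
width: 0.169
grasp_force: 88.1
```

```bash
python3 pin.py
```

```text
at [ 538.9 -199.    78.1] yaw -11.17 tilt [0.0003 0.0014] | turn 0.23 shift -43.1 -1.4 0.1 t 17.75 w 0.169 gf 88.1 F [-0.3  0.2 -1.5]
tcp box frame [  67.8 -187.    78.1]
shaft n 5755 [  61.7 -155.    68.7] [ 71.9 -75.2  76.7]
41 x mid 67.05 w 10.0 top z 74.93
59 x mid 66.81 w 9.9 top z 74.97
77 x mid 66.93 w 10.0 top z 74.98
95 x mid 66.72 w 9.9 top z 75.05
113 x mid 66.81 w 10.0 top z 75.0
```

{"method": "step_arm", "body": {"targets": [{"hand":1,"translation":[0.01,0,0],"twist":[0,0,0]},{"hand":1,"translation":[0.01,0,0],"twist":[0,0,0]},{"hand":1,"translation":[0.01,0,0],"twist":[0,0,0]},{"hand":1,"translation":[0.01,0,0],"twist":[0,0,0]},{"hand":1,"translation":[0,0,0],"twist":[0,0,0]},{"hand":1,"translation":[0,0,0],"twist":[0,0,0]}]}}

```text
clock: 18.4
tool_pos: [546.1, -162.5, 78.1]
ee_rot: [0.773, 0.634, -0.0, 0.0]
ft_force: [0.3, -0.4, -1.9]
width: 0.169
grasp_force: 88.1
```

```bash
python3 pin.py
```

```text
at [ 546.1 -162.5   78.1] yaw -11.33 tilt [ 0.0001 -0.0003] | turn 0.07 shift -80.3 -1.2 0.1 t 18.4 w 0.169 gf 88.1 F [ 0.3 -0.4 -1.9]
tcp box frame [  67.8 -149.9   78.1]
box kn- 3483 [ 57.2 -60.6  77.5] [ 77.2 -40.   83.6] ((67.1734848022461, -50.275699615478516), (20.590618133544922, 20.05254364013672), 89.7169189453125)
shaft n 3624 [  62.  -117.9   68.9] [ 72.  -63.   76.8]
41 x mid 67.13 w 9.9 top z 74.89
59 x mid 66.93 w 9.9 top z 74.94
77 x mid 67.08 w 10.0 top z 74.9
95 x mid 66.72 w 9.7 top z 74.34
```

{"method": "step_arm", "body": {"targets": [{"hand":1,"translation":[0.01,0,0],"twist":[0,0,0]},{"hand":1,"translation":[0.01,0,0],"twist":[0,0,0]},{"hand":1,"translation":[0.01,0,0],"twist":[0,0,0]},{"hand":1,"translation":[0.01,0,0],"twist":[0,0,0]},{"hand":1,"translation":[0.01,0,0],"twist":[0,0,0]},{"hand":1,"translation":[0.005,0,0],"twist":[0,0,0]},{"hand":1,"translation":[0,0,0],"twist":[0,0,0]},{"hand":1,"translation":[0,0,0],"twist":[0,0,0]}]}}

```text
clock: 19.25
tool_pos: [556.8, -109.2, 78.0]
ee_rot: [0.774, 0.634, -0.0, 0.0]
ft_force: [-0.8, -0.1, -1.7]
width: 0.169
grasp_force: 88.1
```

```bash
python3 pin.py
```

```text
at [ 556.8 -109.2   78. ] yaw -11.38 tilt [-0.     -0.0005] | turn 0.02 shift -134.7 -1.2 0.0 t 19.25 w 0.169 gf 88.1 F [-0.8 -0.1 -1.7]
tcp box frame [ 67.8 -95.4  78. ]
lid kn 5542 [ 57.  -20.1  77.5] [77.1 14.4 84.2] ((67.09441375732422, -2.848115921020508), (20.118894577026367, 34.52849578857422), 0.11346140503883362)
box kn- 4018 [ 57.5 -60.4  77.5] [ 77.  -26.5  83.2] ((67.23688507080078, -43.45420837402344), (33.89375686645508, 19.467771530151367), 89.86579132080078)
shaft n 25 [ 62.9 -63.4  71.8] [ 71.6 -63.   75.5]
41 x mid 67.36 w 8.7 top z 74.83
```

{"method": "step_arm", "body": {"targets": [{"hand":1,"translation":[0.005,0,0],"twist":[0,0,0]},{"hand":1,"translation":[0.004,0,0],"twist":[0,0,0]},{"hand":1,"translation":[0,0,0],"twist":[0,0,0]},{"hand":1,"translation":[0,0,0],"twist":[0,0,0]}]}}

```text
clock: 19.7
tool_pos: [558.6, -99.9, 78.1]
ee_rot: [0.774, 0.634, -0.0, 0.0]
ft_force: [-0.7, -0.8, -1.4]
width: 0.168
grasp_force: 88.1
```

```bash
python3 pin.py
python3 - <<'E'
from h import *
p,d,c=grab('side'); cv2.imwrite('pics/n.png',cv2.resize(p[150:300,200:400],None,fx=4,fy=4,interpolation=cv2.INTER_CUBIC))
E
```

```text
at [558.6 -99.9  78.1] yaw -11.35 tilt [ 0.0001 -0.0001] | turn 0.05 shift -144.2 -1.2 0.1 t 19.7 w 0.168 gf 88.1 F [-0.7 -0.8 -1.4]
tcp box frame [ 67.8 -86.   78.1]
lid kn 6141 [ 57.  -20.4  77.5] [77.2 20.  84.3] ((67.017333984375, -0.2040729522705078), (20.14466667175293, 40.44185256958008), 0.2948348820209503)
box kn- 3964 [ 57.1 -62.   77.5] [ 76.5 -26.3  85.3] ((66.77748107910156, -44.13623809814453), (19.397174835205078, 35.71240997314453), 0.01506945863366127)Traceback (most recent call last):
  File "pin.py", line 13, in <module>
    print('shaft n',len(s),s.min(0).round(1),s.max(0).round(1))
                           ~~~~~^^^
    return umr_minimum(a, axis, None, out, keepdims, initial, where)
ValueError: zero-size array to reduction operation minimum which has no identity
```

{"method": "step_arm", "body": {"targets": [{"hand":1,"translation":[0.001,0,0],"twist":[0,0,0]},{"hand":1,"translation":[0.001,0,0],"twist":[0,0,0]},{"hand":1,"translation":[0,0,0],"twist":[0,0,0]}]}}

```text
clock: 20.1
tool_pos: [559.0, -98.4, 78.1]
ee_rot: [0.774, 0.633, -0.0, 0.0]
ft_force: [-0.7, -0.8, -0.4]
width: 0.17
grasp_force: 88.1
```

{"method": "step_arm", "body": {"targets": [{"hand":1,"translation":[0.001,0,0],"twist":[0,0,0]},{"hand":1,"translation":[0,0,0],"twist":[0,0,0]}]}}

```text
clock: 20.3
tool_pos: [558.9, -98.4, 78.1]
ee_rot: [0.774, 0.633, -0.001, 0.0]
ft_force: [-1.1, -3.9, -1.2]
width: 0.172
grasp_force: 88.2
```

{"method": "step_arm", "body": {"targets": [{"hand":1,"translation":[0.001,0,0],"twist":[0,0,0]},{"hand":1,"translation":[0,0,0],"twist":[0,0,0]}]}}

```text
clock: 20.5
tool_pos: [558.9, -98.4, 78.1]
ee_rot: [0.774, 0.633, -0.001, 0.001]
ft_force: [-1.5, -5.8, -0.8]
width: 0.168
grasp_force: 88.2
```

```bash
python3 pin.py 2>/dev/null
```

```text
at [558.9 -98.4  78.1] yaw -11.46 tilt [-0.0006 -0.0025] | turn -0.06 shift -145.7 -1.1 0.1 t 20.5 w 0.168 gf 88.2 F [-1.5 -5.8 -0.8]
tcp box frame [ 67.8 -84.4  78.1]
lid kn 6056 [ 57.1 -20.3  77.5] [76.8 19.9 83.5] ((66.97256469726562, -0.21409225463867188), (19.728172302246094, 40.13455581665039), 0.1174071878194809)
box kn- 4066 [ 57.4 -62.   77.5] [ 76.6 -26.2  85.6] ((67.0535888671875, -44.112064361572266), (35.83470916748047, 19.109647750854492), 89.63268280029297)
```

{"method": "step_arm", "body": {"targets": [{"hand":1,"translation":[-0.001,0,0.001],"twist":[0,0,0]},{"hand":1,"translation":[0,0,0.0015],"twist":[0,0,0]},{"hand":1,"translation":[0,0,0],"twist":[0,0,0]}]}}

```text
clock: 20.85
tool_pos: [559.3, -98.5, 75.8]
ee_rot: [0.774, 0.633, -0.0, 0.001]
ft_force: [-0.6, -5.2, -1.1]
width: 0.168
grasp_force: 88.3
```

{"method": "step_arm", "body": {"targets": [{"hand":0.78,"translation":[0,0,0],"twist":[0,0,0]},{"hand":0.7,"translation":[0,0,0],"twist":[0,0,0]},{"hand":0.55,"translation":[0,0,0],"twist":[0,0,0]},{"hand":0.5,"translation":[0,0,0],"twist":[0,0,0]},{"hand":0.5,"translation":[0,0,0],"twist":[0,0,0]},{"hand":0.5,"translation":[0,0,0],"twist":[0,0,0]}]}}

```text
clock: 21.45
tool_pos: [559.3, -96.9, 75.6]
ee_rot: [0.774, 0.634, 0.0, -0.0]
ft_force: [0.1, -0.3, 0.2]
width: 0.503
grasp_force: 0.0
```

{"method": "step_arm", "body": {"targets": [{"hand":0.5,"translation":[0,0,-0.01],"twist":[0,0,0]},{"hand":0.5,"translation":[0,0,-0.03],"twist":[0,0,0]},{"hand":0.5,"translation":[-0.01,0,-0.05],"twist":[0,0,0]},{"hand":0.5,"translation":[-0.03,0,-0.05],"twist":[0,0,0]},{"hand":0.5,"translation":[-0.03,0,-0.03],"twist":[0,0,0]},{"hand":0.5,"translation":[0,0,0],"twist":[0,0,0]},{"hand":0.5,"translation":[0,0,0],"twist":[0,0,0]},{"hand":0.5,"translation":[0,0,0],"twist":[0,0,0]}]}}

```text
clock: 22.25
tool_pos: [545.9, -160.1, 236.7]
ee_rot: [0.773, 0.634, -0.0, -0.001]
ft_force: [-0.3, 0.1, -0.4]
width: 0.5
grasp_force: 0.0
```

Run:
```python
from h import *
p,d,c=grab('wrist'); W=cloud(d,c); Q=W.reshape(-1,3); Q=Q[np.isfinite(Q).all(1)]
cv2.imwrite('pics/o.png',p)
a=np.radians(-11.3); X=np.array([np.cos(a),np.sin(a)]); Y=np.array([-np.sin(a),np.cos(a)])
r=Q[:,:2]-[509,-2.3]; q=np.c_[r@X,r@Y,Q[:,2]]
k=(q[:,2]>77.5)&(q[:,2]<90)&(q[:,0]>50)&(q[:,0]<85)
for n,m in (('lid kn',k&(abs(q[:,1])<22.5)),('head',(q[:,1]<-62.5)&(q[:,1]>-125)&(abs(q[:,0]-67)<25)&(abs(q[:,2]-82)<10)),('nose',(q[:,1]>61)&(q[:,1]<90)&(abs(q[:,0]-67)<12)&(q[:,2]>55)&(q[:,2]<90)),('box kn-',k&(q[:,1]<-24)&(q[:,1]>-60)),('plate',(abs(q[:,2]-75)<6)&(abs(q[:,0])<56)&(abs(q[:,1])<65))):
    t=q[m]; print(n,len(t))
    if len(t)<20: continue
    print(np.median(t,0).round(1),t.min(0).round(1),t.max(0).round(1),cv2.minAreaRect(t[:,:2].astype(np.float32)))
    if n in('plate','head'): print(np.linalg.lstsq(np.c_[t[:,:2],np.ones(len(t))],t[:,2],rcond=None)[0])
```

```text
lid kn 999
[66.4 -6.7 80.4] [ 50.2 -20.5  77.5] [76.9  7.1 83.5] ((63.56629180908203, -6.561931610107422), (27.95676612854004, 26.214458465576172), 88.33223724365234)
head 1058
[ 67.4 -82.8  80. ] [  59.8 -105.9   76.9] [ 75.7 -62.5  82.9] ((67.76602935791016, -84.18051147460938), (43.419097900390625, 15.736369132995605), 89.61563873291016)
[-9.94100462e-03  5.33473763e-02  8.51065891e+01]
nose 0
box kn- 985
[ 67.2 -42.7  80.5] [ 57.6 -59.6  77.5] [ 77.  -26.4  83.3] ((67.39266204833984, -42.964508056640625), (33.3014030456543, 19.304227828979492), 89.53433990478516)
plate 11544
[  7.1 -27.3  74.8] [-52.  -60.1  69. ] [56.   8.4 80.9] ((1.9853973388671875, -25.894378662109375), (107.91044616699219, 68.57035827636719), 0.1508820801973343)
[1.90637076e-03 6.56651298e-03 7.50683168e+01]
```

View pics/o.png

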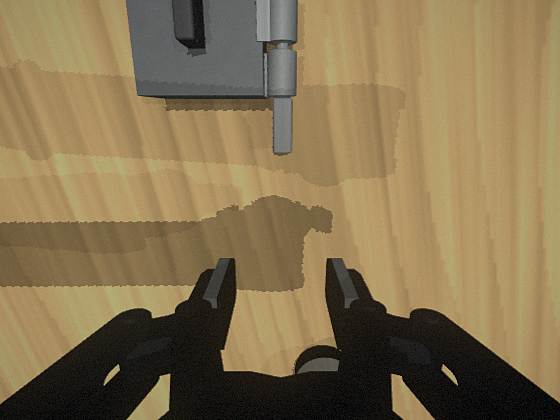

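The wrist view shows the lid flush and the pin's head at (282,125), right against the end knuckle. By measurement it ends 105.9 mm out, so its face is about 1 mm from home. The pin tilts 0.05 rad and the gripper is clear.

```bash
python3 -c "
from plant import order
print(order.close_job())"
```

```text
the job is handed in; nothing more can be done
None
```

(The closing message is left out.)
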